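Set up the pharmacy labelling board

TASK

Set up the grey labelling board for the next prescription: put the yellow label reel on the spindle, flange down and fully home, and the red reel on top of it in the same way; stand the amber bottle on the board half-way between the spindle and the blue bin, and the white jar on the board directly behind the blue bin (on the side away from the robot, squared to the board), with a gap of about 3 cm between jar and bin. Keep bottle and jar upright at all times, and leave the green reel where it is.

Things in the scene. Friction and masses are not known exactly. Their poses are not given: they have to be found in the camera images.
- reel_yellow_mid (a point): Yellow label reel, loose, about 120 g (sizes in mm): a grey plastic flange disc 76 diameter x 5 thick at the bottom, above it the label roll 50 diameter x 37 tall (42 tall in all); a bore of 25 diameter runs right through it. Stands flange down on the counter at the start, off the board. Grip it by the roll, above the flange. The point is on its axis, half-way up (21 above its underside); z is up along the axis. Round: yaw is of no matter
- reel_red_mid (a point): Red label reel, same shape and sizes as the yellow one, loose, about 120 g. The point is on its axis, half-way up (21 mm above its underside); z up
- syrup_mid (a point): Amber glass medicine bottle with paper label and white cap, loose, about 160 g: body 48 mm diameter up to 74 mm, then a shoulder tapering to a narrow neck, 120 mm tall in all. Stands on the counter off the board at the start. The point is on its axis, half-way up (60 mm above its underside); z up
- jar_mid (a point): White plastic tablet jar with paper label and blue screw cap, loose, about 110 g: body 54 mm diameter up to 50 mm, 80 mm tall in all, cap 48 mm diameter. Stands on the counter off the board at the start. The point is on its axis, half-way up (40 mm above its underside); z up
- spindle: Label spindle, fixed on the board: white round base 96 mm diameter x 10 mm thick, from its centre rises a bright steel spigot 20 mm diameter with a tapered tip, its top 78 mm above the underside of the base. Origin: centre of the base's underside (on the board's top). z up; x and y parallel to the board's
- bin: Blue plastic stock bin with small vials in it, fixed on the board: 90 mm (x) by 100 mm (y), 55 mm tall, paper label on its front, which looks towards the robot. Origin: centre of its underside (on the board's top). x points backwards, away from the robot, y to the left, z up, parallel to the board's. It stands to the left or to the right of the spindle, 240 to 300 mm centre to centre
- board: Grey labelling board lying fixed on the counter, 240 mm (x) by 440 mm (y), 6 mm thick, a black strip along its front edge (towards the robot). Origin: centre of its underside, at counter height. x points backwards, away from the robot, y to the left; turned by up to 0.2 rad
- reel_green_mid (a point): Green label reel, same shape as the others: spare, loose behind the middle of the board, to be left alone. The point is on its axis, 21 mm above its underside

How it is judged:
At the end, for the whole second after the job is handed in: Both reels seated on the spindle, yellow below red (5 mm off axis, 4 mm in height); bottle on the board, 100 to 170 mm from spindle and bin along the board, 25 mm off their line; jar on the board, 82 to 122 mm behind the bin's centre, 20 mm sideways; all upright, released, at rest (horizontal distance between each of reel_yellow_mid, reel_red_mid and spindle below 0.005 m and z of reel_yellow_mid in the frame of spindle between 0.027 and 0.035 m and z of reel_red_mid in the frame of spindle between 0.069 and 0.077 m and x of syrup_mid in the frame of spindle between -0.025 and 0.025 m and x of syrup_mid in the frame of bin between -0.025 and 0.025 m and z of syrup_mid in the frame of bin between 0.054 and 0.066 m and ((y of syrup_mid in the frame of spindle between -0.17 and -0.1 m and y of syrup_mid in the frame of bin between 0.1 and 0.17 m) or (y of syrup_mid in the frame of spindle between 0.1 and 0.17 m and y of syrup_mid in the frame of bin between -0.17 and -0.1 m)) and x of jar_mid in the frame of bin between 0.082 and 0.122 m and y of jar_mid in the frame of bin between -0.02 and 0.02 m and z of jar_mid in the frame of bin between 0.034 and 0.046 m and angle between each of reel_yellow_mid, reel_red_mid, syrup_mid, jar_mid's own z axis and vertical below 0.08 rad and linear speed of each of reel_yellow, reel_red, syrup, jar below 0.02 m/s and angular speed of each of reel_yellow, reel_red, syrup, jar below 0.2 rad/s); the robot touches nothing.
It fails at once if the bottle is tipped by more than 0.5 rad (angle between syrup_mid's own z axis and vertical above 0.5 rad).
It fails at once if the jar is tipped by more than 0.5 rad (angle between jar_mid's own z axis and vertical above 0.5 rad).
It fails at once if the green reel is pushed from its place by more than 2 cm (distance of reel_green_mid from where it was at the start of the episode above 0.02 m).
It also fails if it takes over 115 s, if anything falls off the work surface, if the arm or the gripper's body presses on something with over 40 N, if the wrist force passes 120 N, or if a joint passes its speed limit or range.

ROBOT

A 7-joint arm with a two-finger parallel gripper is mounted at the origin on the work surface. World frame = base frame: x ahead of the robot, y to its left, z up, the work surface at z = 0. Lengths are in m, angles in rad, forces in N, time in s.
With the tool pointing down it reaches from about 0.4 to 0.85 m from the base axis. Payload 4.5 kg.
Tool frame: the origin (TCP) lies midway between the tips of the shut fingers; the grasp point (between the pads) lies 19 mm behind it; z points along the fingers, y is the line along which they close (so a half turn about z gives the same grasp; the last joint's range is limited). The gripper opens to 85 mm and grips with 20 to 120 N. Pads are 22 mm wide; open, the fingers measure 114 mm over their backs; the gripper's body (76 mm by 85 mm) begins 54 mm behind the grasp point. The pads swing forward as they close: fully open they stand 13 mm farther back than shut.
Start: joints at [-1.1, 0.689, -0.195, 1.565, 0.157, 0.902, -0.215], TCP at [0.264, 0.566, 0.231] pointing down, gripper open.
Joint ranges: [-3.01, 3.01], [-0.46, 2.08], [-1.47, 1.51], [0.13, 2.56], [-1, 4.14], [0.04, 2.09], [-2.66, 2.66]. Speed limits (rad/s): [2.57, 2.57, 3.14, 3.14, 3.14, 3.14, 3.14].

INTERFACE

Orientations are given as a unit quaternion [w, x, y, z].
In Python, from rig import read_state, capture, camera_model, job_done, find_in, mark_of gives the robot as it stands.
- The arm moves only by the tool servo_tool, never from a script. Its argument "commands" is a list of rows, each a list of 7 numbers: the shift along the tool's x, y, z in mm, then the turn, a rotation vector about the tool's x, y, z in degrees, then the opening, from -1 (shut) to 1 (fully open). In form: [[x, y, z, wx, wy, wz, hand], ...]. A call has 1 to 20 rows; each row shifts and turns the commanded pose from where the row before left it, along the tool's axes as they then stand; what a row does not reach is not made up. A row lasts 1/8 s, in which the tool goes at most 62.5 mm and 10.7 degrees, less where a joint would pass 70% of its speed; a pose out of reach is approached as far as the arm can. A call with a gripper value outside its range is refused whole. The fingers move at their own pace and stop on an object; "grip_force" is the grip in N (left out, the last holds). Time passes only in rows, so rows that do not move let the fingers close. It gives the time, the measured TCP pose, the force, the opening and the grip force at its end, in the units of the state.
- read_state(): the state, without advancing time (a new reading comes with each control period).
- capture(name): name is "scene" or "side" or "wrist"; returns the picture (384x512x3 uint8, red, green, blue); there is no depth.
- camera_model(name): a dict with "intrinsics" (3x3 intrinsics, pixels), "extrinsics" (4x4, takes a point from camera to world coordinates); the wrist camera has in their place "tool_from_camera" (4x4, takes a point from camera to tool coordinates, whose origin is the TCP and whose axes are the flange's). Camera axes: x right, y down, z forward; pixel columns grow to the right and rows downward; lengths in m; the calibration is good to about 2 mm. The wrist camera is an equidistant fisheye: a pixel r from the principal point sees the ray r / f radians off the axis. A picture is of the moment at which its call begins: read the wrist's pose just before it. camera_model takes no time and is no camera call.
- job_done(): hands the job in; it is judged then, once.
Trained networks look in the newest picture that a camera, given by its name, has taken for a name from the list of things; names that differ only in an ending like _2 or _b are one class to them, and where a whole thing is asked for, a point or a joint stands for the part that bears it (a point fixed in the world has none). Each returns a list of dicts, best first, with "confidence" (0 to 1); they miss things now and then, are a little off and sometimes report something else, mostly with a low value. They report only what shows in the picture. A call takes as long as a camera call.
- find_in(camera, thing): "position" ([x, y, z] in m, in world coordinates, good to about 4 mm: the middle of the surface that is visible of it).
- mark_of(camera, thing): "position" ([x, y, z] in m, in world coordinates, good to about 4 mm: a listed point, or the origin of a listed thing).
The state is a dict: "time": time; "joints": joint angles; "qvel": joint speeds; "joint_efforts": joint torques, N m; "eef_pos": TCP position; "ee_rot": TCP orientation; "ft_force": force on the tool from outside, world axes, zero at the start; "wrist_torque": the same for the moment, N m; "finger_gap": finger opening in m; "grip_force": force on a finger pad.
Only numpy, scipy, OpenCV 4.12 (cv2) and the standard library are available. Lean on these libraries where they do the work, as an engineer would, in place of code of your own. Each camera call takes 0.05 s, during which the arm holds its last target. There are 200 camera calls.

## Working session

There is one attempt and no reset: what is moved stays moved. The work goes in short steps, Python scripts to look and compute and a tool call to move; the robot and the scene stay as the last step left them, time stands still between calls to the robot, and variables do not carry over. Pictures are saved under pics/ and viewed, at most 14 in all, crops included, and the job is handed in when it is done.

Besides the shell and the picture viewer there is one more tool, called after "Call:" as name([rows], argument=value, ...), one row to a line, values as JSON. servo_tool: Moves the arm, as the interface text tells. Its arguments: {"type":"object","properties":{"commands":{"type":"array","items":{"type":"array","items":{"type":"number"}}},"grip_force":{"type":"number"}},"required":["commands"]}

```bash
mkdir -p pics; ls; cat > h.py <<'E'
import numpy as np, cv2
from rig import *
from scipy.spatial.transform import Rotation as R
def save(n,f): cv2.imwrite('pics/'+f,capture(n)[:,:,::-1])
E
python3 - <<'E'
from h import *
s=read_state();print(s)
ims=[]
for c in ['scene','side']:
    save(c,c+'0.png')
    for t in ['reel_yellow_mid','reel_red_mid','reel_green_mid','syrup_mid','jar_mid','spindle','bin','board']:
        print(c,t,[(np.round(d['position'],3).tolist(),round(d['confidence'],2)) for d in mark_of(c,t)[:2]])
E
```

```text
pics
{'time': 0.0, 'joints': array([-1.10017232,  0.68999036, -0.19450598,  1.56638368,  0.15731133,
        0.90249367, -0.21510875]), 'qvel': array([ 0.00173302,  0.0006307 , -0.00188446, -0.00148779,  0.00045959,
        0.00205405,  0.00020363]), 'joint_efforts': array([-4.94472738e-05, -5.39591289e+01, -1.26671165e+00, -1.58545965e+01,
        9.12067102e-03,  9.38490353e-03, -1.94187173e-06]), 'eef_pos': array([0.26418578, 0.56568178, 0.23046931]), 'ee_rot': array([-1.29550353e-04,  2.16639806e-01,  9.76251150e-01, -9.32195645e-04]), 'ft_force': array([-0.04919422,  1.06111402, -0.61654356]), 'wrist_torque': array([-0.03144223, -0.01015001,  0.02839858]), 'grip_force': 0.0, 'finger_gap': 0.0856561131721532}
scene reel_yellow_mid [([0.439, -0.335, 0.019], 0.79)]
scene reel_red_mid [([0.581, 0.323, 0.023], 0.58), ([0.492, 0.002, -0.005], 0.23)]
scene reel_green_mid [([0.674, 0.034, 0.023], 0.75)]
scene syrup_mid [([0.59, -0.361, 0.059], 0.95)]
scene jar_mid [([0.437, 0.326, 0.04], 0.85)]
scene spindle [([0.496, -0.132, 0.003], 0.94)]
scene bin [([0.452, 0.124, 0.006], 0.91)]
scene board [([0.49, 0.002, -0.002], 0.69), ([0.672, 0.037, 0.022], 0.17)]
side reel_yellow_mid [([0.434, -0.335, 0.02], 0.61)]
side reel_red_mid [([0.578, 0.321, 0.021], 0.6)]
side reel_green_mid [([0.68, 0.04, 0.023], 0.94)]
side syrup_mid [([0.456, 0.118, 0.007], 0.58), ([0.587, -0.362, 0.061], 0.55)]
side jar_mid [([0.445, 0.329, 0.04], 0.97)]
side spindle [([0.485, -0.135, 0.01], 0.64)]
side bin [([0.461, 0.12, 0.007], 0.58)]
side board [([0.487, 0.006, -0.001], 0.71)]
```

```bash
python3 - <<'E'
import cv2,numpy as np
a=cv2.imread('pics/scene0.png');b=cv2.imread('pics/side0.png')
cv2.imwrite('pics/both.png',cv2.resize(np.vstack([a,b]),None,fx=.78,fy=.78) )
E
cp pics/scene0.png pics/s.png
```

```text
(no output)
```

View pics/both.png

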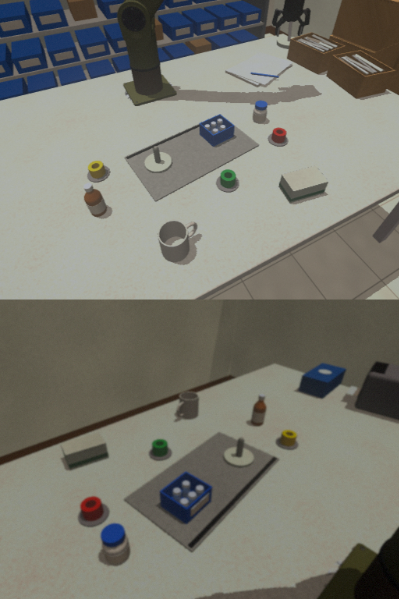

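```bash
cat >> h.py <<'E'
YAW=0.133
def Tw():
    s=read_state(); T=np.eye(4); T[:3,:3]=R.from_quat(s['ee_rot'],scalar_first=True).as_matrix(); T[:3,3]=s['eef_pos']; return T
def des(yaw=YAW): # tool y along board y, z down
    y=np.array([-np.sin(yaw),np.cos(yaw),0]); z=np.array([0,0,-1.]); return np.c_[np.cross(y,z),y,z]
def go(p,yaw=YAW):
    T=Tw(); D=des(yaw); rv=R.from_matrix(T[:3,:3].T@D).as_rotvec(degrees=True)
    print('turn',rv.round(1),'then shift mm',(D.T@(np.array(p)-T[:3,3])*1e3).round(1),'t',round(read_state()['time'],2))
def marks(cam,*ts):
    capture(cam)
    for t in ts: print(cam,t,[(np.round(d['position'],4).tolist(),round(d['confidence'],2)) for d in mark_of(cam,t)[:2]])
def wproj(P,T=None): # world -> wrist pixel
    m=camera_model('wrist');C=(Tw() if T is None else T)@m['tool_from_camera'];K=m['intrinsics']
    p=np.linalg.inv(C)@np.r_[P,1]; th=np.arctan2(np.hypot(p[0],p[1]),p[2]); ph=np.arctan2(p[1],p[0])
    return np.array([K[0,2]+K[0,0]*th*np.cos(ph),K[1,2]+K[1,1]*th*np.sin(ph)])
def wray(uv,z,T=None): # wrist pixel -> world at height z
    m=camera_model('wrist');C=(Tw() if T is None else T)@m['tool_from_camera'];K=m['intrinsics']
    a=(uv[0]-K[0,2])/K[0,0];b=(uv[1]-K[1,2])/K[1,1];th=np.hypot(a,b);d=C[:3,:3]@np.r_[np.sin(th)*a/th,np.sin(th)*b/th,np.cos(th)]
    return C[:3,3]+d*(z-C[2,3])/d[2]
E
python3 - <<'E'
from h import *
print(camera_model('wrist'))
go([.441,.327,.2])
# board edge: project hypothesised outline into the scene image
m=camera_model('scene');im=cv2.imread('pics/scene0.png');C=np.linalg.inv(m['extrinsics'])
for y,col in((.133,(0,0,255)),):
    c=np.array([.489,.004]);D=np.array([[np.cos(y),-np.sin(y)],[np.sin(y),np.cos(y)]])
    q=[]
    for a,b in((-.12,-.22),(.12,-.22),(.12,.22),(-.12,.22)):
        p=C[:3,:3]@np.r_[c+D@[a,b],.006]+C[:3,3];p=m['intrinsics']@p;q.append(p[:2]/p[2])
    cv2.polylines(im,[np.int32(np.array(q)*16)],True,col,1,cv2.LINE_AA,4)
cv2.imwrite('pics/b.png',cv2.resize(im[130:270,130:350],None,fx=3,fy=3))
E
```

```text
{'intrinsics': array([[297.31863964,   0.        , 254.84957565],
       [  0.        , 297.31863964, 192.63414672],
       [  0.        ,   0.        ,   1.        ]]), 'tool_from_camera': array([[-2.16382720e-04, -9.53937791e-01, -3.00004407e-01,
         7.64927886e-02],
       [ 9.99999860e-01, -3.51495080e-04,  3.96400010e-04,
        -3.96613364e-04],
       [-4.83591023e-04, -3.00004279e-01,  9.53937733e-01,
        -1.42870251e-01],
       [ 0.00000000e+00,  0.00000000e+00,  0.00000000e+00,
         1.00000000e+00]])}
turn [  0.    0.  -32.6] then shift mm [-143.3 -260.7   31.3] t 0.9
```

View pics/b.png

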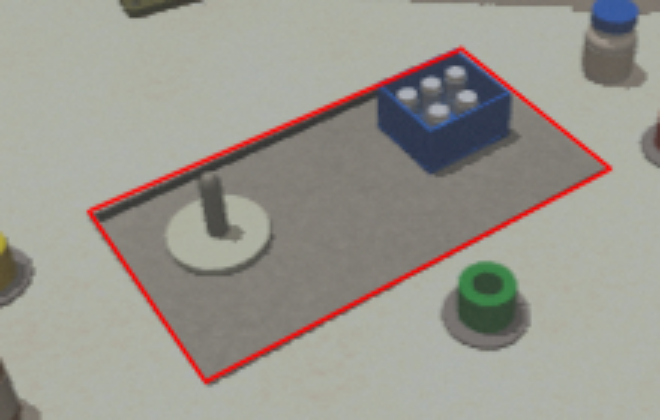

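The outline (yaw 0.133) fits the board. Next I move over the jar.

Call:
servo_tool([
  [0,-40,0,0,0,-8,1],
  [0,-40,0,0,0,-8,1],
  [0,0,0,0,0,-8.3,1],
  [0,0,0,0,0,-8.3,1],
  [-35,-45,8,0,0,0,1],
  [-35,-45,8,0,0,0,1],
  [-35,-45,8,0,0,0,1],
  [-35,-45,7,0,0,0,1],
  [0,0,0,0,0,0,1],
  [0,0,0,0,0,0,1],
])

```text
time: 2.15
eef_pos: [0.398, 0.3325, 0.2005]
ee_rot: [-0.0, -0.066, 0.998, 0.001]
ft_force: [-0.4, 1.4, 0.9]
finger_gap: 0.0853
grip_force: 0.0
```

```bash
python3 - <<'E'
from h import *
go([.441,.327,.2]); marks('wrist','jar_mid','reel_red_mid','bin')
go([.441,.327,.03])
E
```

```text
turn [ 0.1 -0.  -0.1] then shift mm [-41.8 -11.1   0.5] t 2.15
wrist jar_mid [([0.4394, 0.3292, 0.0366], 0.83)]
wrist reel_red_mid [([0.5803, 0.3239, 0.0197], 0.64)]
wrist bin [([0.4513, 0.1205, 0.0087], 0.76), ([0.4876, -0.0011, 0.0064], 0.56)]
turn [0.1 0.  0.1] then shift mm [-42.6 -12.2 170.6] t 2.35
```

Call:
servo_tool([
  [-21,-5.5,0,0,0,0,1],
  [-20.5,-6,0,0,0,0,1],
  [0,0,40,0,0,0,1],
  [0,0,45,0,0,0,1],
  [0,0,45,0,0,0,1],
  [0,0,45,0,0,0,1],
  [0,0,0,0,0,0,1],
  [0,0,0,0,0,0,0.2],
  [0,0,0,0,0,0,0],
  [0,0,0,0,0,0,-0.3],
  [0,0,0,0,0,0,-0.3],
  [0,0,0,0,0,0,-0.5],
  [0,0,0,0,0,0,-0.5],
], grip_force=30)

```text
time: 3.98
eef_pos: [0.4419, 0.3274, 0.0277]
ee_rot: [0.002, -0.066, 0.998, 0.002]
ft_force: [-0.7, 0.8, 6.0]
finger_gap: 0.0524
grip_force: 31.2
```

```bash
python3 - <<'E'
from h import *
print(read_state()['finger_gap'],read_state()['grip_force'])
b=np.array([.4555,.121]);t=b+.103*np.array([np.cos(YAW),np.sin(YAW)]);print(t)
go([*t,.1]);go([*t,.031])
E
```

```text
0.05239241440109244 31.24936976004392
[0.55759036 0.13465865]
turn [ 0.2  0.2 -0. ] then shift mm [ -89.1 -206.3  -72.3] t 3.98
turn [ 0.2  0.2 -0. ] then shift mm [ -89.1 -206.3   -3.3] t 3.98
```

Call:
servo_tool([
  [0,0,-40,0,0,0,-0.5],
  [0,0,-40,0,0,0,-0.5],
  [-20,-40,0,0,0,0,-0.5],
  [-20,-45,0,0,0,0,-0.5],
  [-20,-45,0,0,0,0,-0.5],
  [-20,-46,0,0,0,0,-0.5],
  [-9,-30,0,0,0,0,-0.5],
  [0,0,0,0,0,0,-0.5],
  [0,0,25,0,0,0,-0.5],
  [0,0,25,0,0,0,-0.5],
  [0,0,10,0,0,0,-0.5],
  [0,0,8,0,0,0,-0.5],
  [0,0,0,0,0,0,-0.5],
])

```text
time: 5.6
eef_pos: [0.5563, 0.1339, 0.0375]
ee_rot: [0.0, -0.066, 0.998, 0.0]
ft_force: [-1.0, -0.6, -1.4]
finger_gap: 0.0527
grip_force: 32.6
```

```bash
python3 - <<'E'
from h import *
go([.55759036,.13465865,.033]); marks('wrist','bin','reel_green_mid')
E
```

```text
turn [ 0.  0. -0.] then shift mm [-1.4  0.6  4.5] t 5.6
wrist bin [([0.454, 0.1191, 0.0063], 0.83)]
wrist reel_green_mid [([0.6791, 0.0399, 0.0163], 0.87)]
```

Call:
servo_tool([
  [0,0,3,0,0,0,-0.5],
  [0,0,1,0,0,0,-0.5],
  [0,0,0,0,0,0,-0.5],
  [0,0,0,0,0,0,0],
  [0,0,0,0,0,0,0.4],
  [0,0,0,0,0,0,1],
  [0,0,0,0,0,0,1],
  [0,0,-40,0,0,0,1],
  [0,0,-50,0,0,0,1],
  [0,0,-50,0,0,0,1],
  [0,0,-30,0,0,0,1],
  [0,0,0,0,0,0,1],
])

```text
time: 7.25
eef_pos: [0.5578, 0.1341, 0.2057]
ee_rot: [0.003, -0.066, 0.998, 0.001]
ft_force: [0.2, -0.5, -0.7]
finger_gap: 0.0855
grip_force: 0.0
```

```bash
python3 - <<'E'
from h import *
marks('scene','jar_mid'); marks('wrist','jar_mid','bin')
go([.49,-.133,.2]);go([.437,-.335,.2])
E
```

```text
scene jar_mid [([0.5519, 0.1314, 0.0466], 0.61)]
wrist jar_mid []
wrist bin [([0.4536, 0.1181, 0.0093], 0.55)]
turn [-0.  -0.2 -0. ] then shift mm [ 100.1 -255.     1.8] t 7.5
turn [-0.  -0.2 -0. ] then shift mm [ 179.4 -448.2    1.8] t 7.5
```

Call:
servo_tool([
  [20,-50,0,0,0,0,1],
  [20,-51,0,0,0,0,1],
  [20,-51,0,0,0,0,1],
  [20,-51,0,0,0,0,1],
  [20,-52,2,0,0,0,1],
  [0,0,0,0,0,0,1],
  [0,0,0,0,0,0,1],
  [0,0,0,0,0,0,1],
])

```text
time: 8.5
eef_pos: [0.4913, -0.1305, 0.2011]
ee_rot: [0.0, -0.068, 0.998, 0.001]
ft_force: [-0.3, -0.0, -0.5]
finger_gap: 0.0854
grip_force: 0.0
```

```bash
python3 - <<'E'
from h import *
T=Tw();print(T[:3,3]);np.save('Tsp.npy',T)
im=capture('wrist');cv2.imwrite('pics/w1.png',im[:,:,::-1])
print([(d['position'],d['confidence']) for d in mark_of('wrist','spindle')],wproj([.49,-.133,.084]),wproj([.49,-.133,.016]))
E
```

```text
[ 0.49125378 -0.13051588  0.20109437]
[([0.4899, -0.133, 0.007], 0.67)] [252.95660637 185.66950874] [253.27081844 168.96212613]
```

View pics/w1.png

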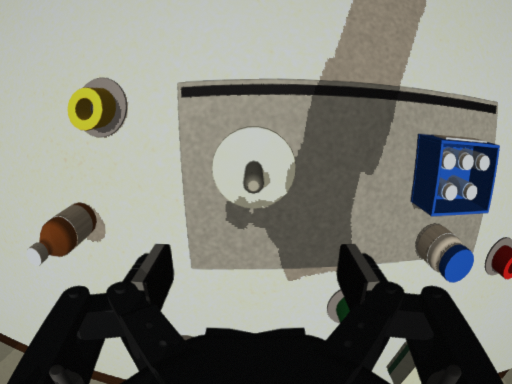

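The spindle base disc is centred near (253,167) with its tip near (253,185), and both agree with the projection. I'll refine with a contour fit.

```bash
cat >> h.py <<'E'
def disc(im,uv0,z,r,mask,T=None):
    """fit world circle centre at height z from outer contour of the mask blob at uv0"""
    n,l,st,c=cv2.connectedComponentsWithStats(mask.astype(np.uint8))
    ids=[i for i in range(1,n) if st[i,4]>80]; i=min(ids,key=lambda k:np.hypot(*(c[k]-uv0)))
    ct=max(cv2.findContours((l==i).astype(np.uint8),cv2.RETR_EXTERNAL,cv2.CHAIN_APPROX_NONE)[0],key=len)
    P=np.array([wray(p[0].astype(float),z,T)[:2] for p in ct])
    from scipy.optimize import least_squares
    f=least_squares(lambda x:np.hypot(P[:,0]-x[0],P[:,1]-x[1])-x[2],[*P.mean(0),r],loss='soft_l1',f_scale=.001)
    return f.x.round(4),st[i]
E
python3 - <<'E'
from h import *
T=np.load('Tsp.npy');im=cv2.imread('pics/w1.png');g=im.min(2)
for th in(140,160,180):
    m=g>th; print(th,disc(im,np.array([253,150]),.0155,.048,m,T))
print(g[140:200:4,253],g[176:190:2,240:268:2])
E
```

```text
140 (array([ 0.4872, -0.1343,  0.0448]), array([ 212,  127,   83,   76, 4222], dtype=int32))
160 (array([ 0.4874, -0.1343,  0.0443]), array([ 213,  128,   81,   75, 4077], dtype=int32))
180 (array([ 0.4874, -0.1343,  0.0439]), array([ 213,  128,   81,   74, 3908], dtype=int32))
[192 193 194 194 191 144  47  50  50  69 108 142 140  58 187] [[188 186 102  53  62  65  69  69  63  56  45  43 106 114]
 [189 183  75  60  69  79  81  81  75  67  51  43  98 113]
 [189 181  66  67  80  92 105 106  87  73  59  46  98 114]
 [189 163  60  70  93 131 141 141 133  87  63  48  92 113]
 [186 178  63  73 116 141 141 142 141 115  66  50  96 115]
 [187 184  79  65 117 141 141 141 140 124  63  49 112 161]
 [188 187 119  57  99 138 141 139 138  95  54  99 182 188]]
```

```bash
python3 - <<'E'
from h import *
from scipy.optimize import least_squares
T=np.load('Tsp.npy');im=cv2.imread('pics/w1.png');g=im.min(2)
sub=(g>100)&(g<160);sub[:, :243]=0;sub[:,263:]=0;sub[:174]=0;sub[196:]=0
n,l,st,c=cv2.connectedComponentsWithStats(sub.astype(np.uint8))
for i in range(1,n):
    if st[i,4]>20: print(st[i],c[i],wray(c[i],.084,T))
m=(g>130).astype(np.uint8);n,l,st,c=cv2.connectedComponentsWithStats(m);i=l[150,253]
ct=max(cv2.findContours((l==i).astype(np.uint8),0,1)[0],key=len)
P=np.array([wray(p[0].astype(float),.0155,T)[:2] for p in ct])
k=ct[:,0,1]<165;P=P[k]
f=least_squares(lambda x:np.hypot(P[:,0]-x[0],P[:,1]-x[1])-x[2],[.49,-.133,.048],loss='soft_l1',f_scale=.0005);print(f.x,f.cost)
f=least_squares(lambda x:np.hypot(P[:,0]-x[0],P[:,1]-x[1])-.0475,[.49,-.133],loss='soft_l1',f_scale=.0005);print(f.x,f.cost)
go([.437,-.335,.2])
E
```

```text
[248 180  11  11  95] [252.90526316 185.16842105] [ 0.48953783 -0.13274423  0.084     ]Traceback (most recent call last):
  File "<stdin>", line 10, in <module>
  File "h.py", line 21, in wray
    m=camera_model('wrist');C=(Tw() if T is None else T)@m['tool_from_camera'];K=m['intrinsics']
ValueError: time passes only in moves, steps and waits
```

```bash
sed -i 's/^YAW=.*/YAW=0.133\nCM=camera_model("wrist")/; s/m=camera_model(.wrist.)/m=CM/' h.py; python3 - <<'E'
from h import *
go([.437,-.335,.2])
E
```

```text
turn [0.  0.  0.1] then shift mm [  80.8 -195.2    1.2] t 8.6
```

Call:
servo_tool([
  [20,-49,0,0,0,0,1],
  [20,-49,0,0,0,0,1],
  [20,-49,0,0,0,0,1],
  [21,-48,0,0,0,0,1],
  [0,0,0,0,0,0,1],
  [0,0,0,0,0,0,1],
  [0,0,0,0,0,0,1],
])

```text
time: 9.48
eef_pos: [0.4373, -0.3344, 0.2014]
ee_rot: [0.0, -0.068, 0.998, 0.0]
ft_force: [-0.8, 0.3, 0.3]
finger_gap: 0.0853
grip_force: 0.0
```

```bash
cat >> h.py <<'E'
def reeltop(f,hue,z=.042,uv0=None):
    T=Tw();im=capture('wrist');cv2.imwrite('pics/'+f,im[:,:,::-1]);h=cv2.cvtColor(im,cv2.COLOR_RGB2HSV)
    d=np.abs(h[...,0].astype(int)-hue);d=np.minimum(d,180-d);m=(d<8)&(h[...,1]>120)&(h[...,2]>40)
    n,l,st,c=cv2.connectedComponentsWithStats(m.astype(np.uint8));i=1+np.argmax(st[1:,4])
    # bore = enclosed hole in the blob
    cs,hi=cv2.findContours((l==i).astype(np.uint8),cv2.RETR_CCOMP,cv2.CHAIN_APPROX_NONE)
    holes=[x for x,q in zip(cs,hi[0]) if q[3]>=0]; ct=max(holes,key=cv2.contourArea)
    from scipy.optimize import least_squares
    P=np.array([wray(p[0].astype(float),z,T)[:2] for p in ct])
    s=least_squares(lambda x:np.hypot(P[:,0]-x[0],P[:,1]-x[1])-x[2],[*P.mean(0),.012],loss='soft_l1',f_scale=.0005).x
    print('bore centre',s.round(4),'px',ct[:,0].mean(0).round(1),'rel to TCP in tool mm',(T[:3,:3].T@(np.r_[s[:2],z]-T[:3,3])*1e3).round(1)); return s
E
python3 - <<'E'
from h import *
marks('wrist','reel_yellow_mid','syrup_mid'); s=reeltop('w2.png',28); go([s[0],s[1],.02])
E
```

```text
wrist reel_yellow_mid [([0.4341, -0.3378, 0.0228], 0.61)]
wrist syrup_mid [([0.5863, -0.358, 0.0612], 0.56)]
bore centre [ 0.4327 -0.3328  0.0095] px [258.2 172.2] rel to TCP in tool mm [  3.8   2.9 159.4]
turn [0.  0.  0.1] then shift mm [  3.6   3.2 181.4] t 9.68
```

View pics/w2.png

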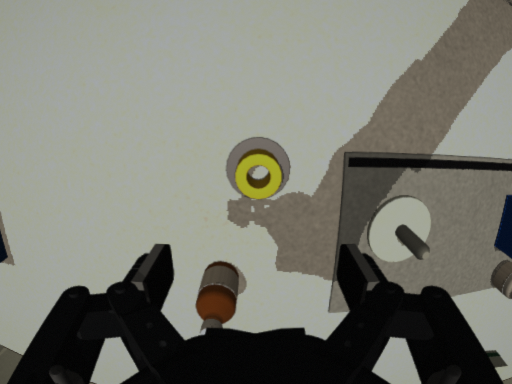

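```bash
cat > e.py <<'E'
s=open('h.py').read();i=s.index('def reeltop')
open('h.py','w').write(s[:i]+'''def reeltop(f,hue,z=.042,vth=None,T=None):
    """outer rim of the bright top face of the roll"""
    from scipy.optimize import least_squares
    if T is None:
        T=Tw();im=capture('wrist');cv2.imwrite('pics/'+f,im[:,:,::-1]);np.save('pics/'+f+'.npy',T)
    else: im=cv2.imread('pics/'+f)[:,:,::-1].copy()
    h=cv2.cvtColor(im,cv2.COLOR_RGB2HSV)
    d=np.abs(h[...,0].astype(int)-hue);d=np.minimum(d,180-d);m=(d<10)&(h[...,1]>120)
    n,l,st,c=cv2.connectedComponentsWithStats((m&(h[...,2]>50)).astype(np.uint8));i=1+np.argmax(st[1:,4])
    v=h[...,2][l==i];vt=vth or .8*np.percentile(v,90);m=(l==i)&(h[...,2]>vt)
    ct=max(cv2.findContours(m.astype(np.uint8),0,1)[0],key=len)[:,0].astype(float)
    P=np.array([wray(p,z,T)[:2] for p in ct])
    s=least_squares(lambda x:np.hypot(P[:,0]-x[0],P[:,1]-x[1])-x[2],[*P.mean(0),.025],loss='soft_l1',f_scale=.0005).x
    print('centre,r',s.round(4),'px',ct.min(0),ct.max(0),'rel TCP in tool mm',(T[:3,:3].T@(np.r_[s[:2],z]-T[:3,3])*1e3).round(1)); return s
''')
E
python3 e.py; python3 - <<'E'
from h import *
T=Tw();s=reeltop('w2.png',28,T=T);go([s[0],s[1],.015])
for u in range(160,200,3):print(cv2.imread('pics/w2.png')[u,259],end='')
E
```

```text
centre,r [ 0.4372 -0.3326  0.0237] px [235. 154.] [280. 198.] rel TCP in tool mm [ -0.8   2.8 159.4]
turn [0.  0.  0.1] then shift mm [ -0.9   2.8 186.4] t 9.68
[ 40 169 165][ 38 166 165][131 144 143][159 170 166][156 170 166][158 169 165][134 143 140][11 53 69][11 54 70][13 61 76][ 40 169 166][ 39 167 166][ 37 164 165][ 71 106 113]
```

```bash
python3 - <<'E'
from h import *
print(read_state()['joints'].round(2))
E
```

```text
[ 0.89  0.67 -0.53  1.81  0.47  0.78  1.82]
```

Call:
servo_tool([
  [-0.5,1.8,45,0,0,10,1],
  [0,0,45,0,0,10,1],
  [0,0,40,0,0,10,1],
  [0,0,30,0,0,10,1],
  [0,0,15,0,0,10,1],
  [0,0,11.5,0,0,10,1],
  [0,0,0,0,0,10,1],
  [0,0,0,0,0,10,1],
  [0,0,0,0,0,10,0.5],
  [0,0,0,0,0,0,0.2],
  [0,0,0,0,0,0,0],
  [0,0,0,0,0,0,-0.3],
  [0,0,0,0,0,0,-0.4],
  [0,0,0,0,0,0,-0.4],
  [0,0,0,0,0,0,-0.4],
], grip_force=20)

```text
time: 11.55
eef_pos: [0.437, -0.3343, 0.015]
ee_rot: [0.0, 0.658, 0.753, 0.0]
ft_force: [0.8, 1.3, 5.1]
finger_gap: 0.0501
grip_force: 20.9
```

Call:
servo_tool([
  [0,0,0,0,0,0,0.2],
  [0,0,0,0,0,0,1],
  [0,0,0,0,0,0,1],
  [0,0,0,0,0,-10,1],
  [0,0,0,0,0,-10,1],
  [0,0,0,0,0,-10,1],
  [0,0,0,0,0,-10,1],
  [0,0,0,0,0,-10,1],
  [0,0,0,0,0,-10,1],
  [0,0,0,0,0,-10,1],
  [0,0,0,0,0,-10,1],
  [0,0,0,0,0,-10,0.5],
  [0,0,0,0,0,0,0.2],
  [0,0,0,0,0,0,0],
  [0,0,0,0,0,0,-0.3],
  [0,0,0,0,0,0,-0.4],
  [0,0,0,0,0,0,-0.4],
  [0,0,0,0,0,0,-0.4],
], grip_force=20)

```text
time: 13.8
eef_pos: [0.4363, -0.3347, 0.0147]
ee_rot: [-0.0, -0.066, 0.998, -0.0]
ft_force: [-0.4, -1.2, 0.2]
finger_gap: 0.0488
grip_force: 21.1
```

Call:
servo_tool([
  [0,0,0,0,0,0,0.3],
  [0,0,0,0,0,0,1],
  [0,0,0,0,0,0,1],
  [0,0,-40,0,0,0,1],
  [0,0,-50,0,0,0,1],
  [0,0,-50,0,0,0,1],
  [0,0,-46,0,0,0,1],
  [0,0,0,0,0,0,1],
  [0,0,0,0,0,0,1],
])

```text
time: 14.92
eef_pos: [0.4358, -0.3346, 0.2003]
ee_rot: [-0.0, -0.066, 0.998, 0.0]
ft_force: [-0.2, 0.3, -0.8]
finger_gap: 0.0855
grip_force: 0.0
```

```bash
python3 - <<'E'
from h import *
print(read_state()['eef_pos']);reeltop('w3.png',28);go([.4895,-.1327,.2])
T=np.load('Tsp.npy');print('tip rel',T[:3,:3].T@(np.array([.48954,-.13274,.084])-T[:3,3]))
E
```

```text
[ 0.43577846 -0.33459551  0.20027704]
centre,r [ 0.4367 -0.3351  0.0236] px [232. 155.] [277. 199.] rel TCP in tool mm [ -1.   -0.6 158.3]
turn [ 0.1 -0.1 -0. ] then shift mm [-80.3 192.7  -0.3] t 14.97
tip rel [ 0.00202937 -0.0021207   0.11709125]
```

Call:
servo_tool([
  [-0.8,-0.4,45,0,0,0,1],
  [0,0,50,0,0,0,1],
  [0,0,50,0,0,0,1],
  [0,0,30,0,0,0,1],
  [0,0,10,0,0,0,1],
  [0,0,0,0,0,0,0.2],
  [0,0,0,0,0,0,0],
  [0,0,0,0,0,0,-0.3],
  [0,0,0,0,0,0,-0.4],
  [0,0,0,0,0,0,-0.4],
  [0,0,0,0,0,0,-0.4],
  [0,0,-40,0,0,0,-0.4],
  [0,0,-50,0,0,0,-0.4],
  [0,0,-20,0,0,0,-0.4],
], grip_force=30)

```text
time: 16.73
eef_pos: [0.4383, -0.3355, 0.1285]
ee_rot: [0.002, -0.066, 0.998, -0.001]
ft_force: [0.5, 0.1, -0.9]
finger_gap: 0.0485
grip_force: 32.3
```

```bash
python3 - <<'E'
from h import *
print(read_state()['finger_gap'],read_state()['eef_pos']);go([.4895,-.1327,.125])
E
```

```text
0.04846374088716893 [ 0.4382813  -0.33550936  0.12854766]
turn [-0.1  0.2 -0.1] then shift mm [-77.7 194.2   3.5] t 16.73
```

Call:
servo_tool([
  [-20,48,0,0,0,0,-0.4],
  [-20,49,0,0,0,0,-0.4],
  [-20,49,0,0,0,0,-0.4],
  [-18,48,0,0,0,0,-0.4],
  [0,0,0,0,0,0,-0.4],
  [0,0,0,0,0,0,-0.4],
  [0,0,0,0,0,0,-0.4],
])

```text
time: 17.6
eef_pos: [0.4884, -0.1342, 0.1257]
ee_rot: [-0.0, -0.065, 0.998, -0.001]
ft_force: [-0.6, 0.5, -1.3]
finger_gap: 0.0481
grip_force: 32.3
```

```bash
python3 - <<'E'
from h import *
go([.4895,-.1327,.031]);reeltop('w4.png',28,z=.1285+.027);save('side','sd1.png')
E
```

```text
turn [-0.1 -0.1 -0.2] then shift mm [-1.3  1.4 94.7] t 17.6
centre,r [ 0.471  -0.1423  0.0113] px [205. 223.] [281. 260.] rel TCP in tool mm [ 18.3  -5.7 -29.8]
```

View pics/w4.png

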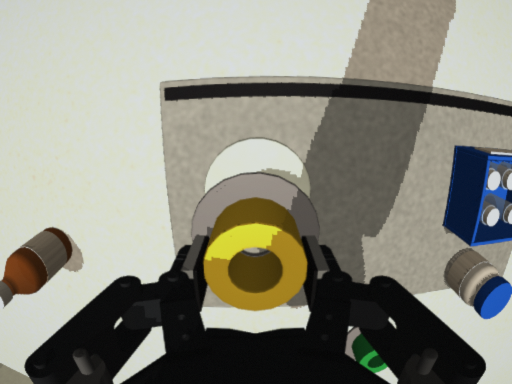

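The reel is held level and centred between the pads, with its rim spanning 205 to 307 px. I correct by about 1 mm and lower it.

Call:
servo_tool([
  [-1.3,1.4,10,0,0,0,-0.4],
  [0,0,12,0,0,0,-0.4],
  [0,0,0,0,0,0,-0.4],
  [0,0,0,0,0,0,-0.4],
])

```text
time: 18.2
eef_pos: [0.4901, -0.1306, 0.1035]
ee_rot: [-0.0, -0.066, 0.998, 0.0]
ft_force: [-0.5, 0.6, -0.9]
finger_gap: 0.0481
grip_force: 32.2
```

```bash
python3 - <<'E'
from h import *
go([.4895,-.1327,.031]);print(read_state()['ft_force'])
E
```

```text
turn [ 0. -0. -0.] then shift mm [ 0.8 -2.  72.5] t 18.2
[-0.4630016   0.57104363 -0.88440214]
```

Call:
servo_tool([
  [0,0,0,0,0,0,-0.4],
  [0,0,0,0,0,0,-0.4],
])

```text
time: 18.45
eef_pos: [0.4903, -0.1308, 0.104]
ee_rot: [0.0, -0.066, 0.998, -0.0]
ft_force: [-0.3, -0.1, -1.3]
finger_gap: 0.0481
grip_force: 32.2
```

Call:
servo_tool([
  [0,0,0,0,0,0,-0.4],
])

```text
time: 18.58
eef_pos: [0.4903, -0.1308, 0.1039]
ee_rot: [0.0, -0.066, 0.998, -0.0]
ft_force: [-0.7, -0.3, -1.8]
finger_gap: 0.0483
grip_force: 32.2
```

Call:
servo_tool([
  [0,0,0,0,0,0,-0.4],
])

```text
time: 18.7
eef_pos: [0.4902, -0.1308, 0.1039]
ee_rot: [0.0, -0.066, 0.998, 0.0]
ft_force: [0.1, 0.1, -1.9]
finger_gap: 0.0486
grip_force: 32.2
```

Call:
servo_tool([
  [0.7,-1.9,0,0,0,0,-0.4],
  [0,0,0,0,0,0,-0.4],
  [0,0,0,0,0,0,-0.4],
])

```text
time: 19.08
eef_pos: [0.4897, -0.1327, 0.1038]
ee_rot: [0.0, -0.066, 0.998, 0.0]
ft_force: [-0.1, 0.8, -0.9]
finger_gap: 0.0479
grip_force: 32.2
```

Call:
servo_tool([
  [0,0,5,0,0,0,-0.4],
  [0,0,5,0,0,0,-0.4],
  [0,0,5,0,0,0,-0.4],
  [0,0,5,0,0,0,-0.4],
  [0,0,0,0,0,0,-0.4],
])

```text
time: 19.7
eef_pos: [0.4894, -0.1326, 0.0833]
ee_rot: [-0.0, -0.066, 0.998, 0.0]
ft_force: [-0.7, -0.0, -1.3]
finger_gap: 0.048
grip_force: 32.3
```

It's on the spigot without contact force, so I continue down.

Call:
servo_tool([
  [0,0,10,0,0,0,-0.4],
  [0,0,10,0,0,0,-0.4],
  [0,0,10,0,0,0,-0.4],
  [0,0,10,0,0,0,-0.4],
  [0,0,6,0,0,0,-0.4],
  [0,0,3,0,0,0,-0.4],
  [0,0,2,0,0,0,-0.4],
  [0,0,0,0,0,0,-0.4],
  [0,0,0,0,0,0,-0.4],
])

```text
time: 20.82
eef_pos: [0.4899, -0.1327, 0.033]
ee_rot: [0.0, -0.066, 0.998, 0.0]
ft_force: [0.4, -0.3, 0.8]
finger_gap: 0.0482
grip_force: 32.4
```

Call:
servo_tool([
  [0,0,1.5,0,0,0,-0.4],
  [0,0,0,0,0,0,-0.4],
  [0,0,0,0,0,0,0.1],
  [0,0,0,0,0,0,0.5],
  [0,0,0,0,0,0,1],
  [0,0,0,0,0,0,1],
  [0,0,0,0,0,0,1],
  [0,0,-30,0,0,0,1],
  [0,0,-45,0,0,0,1],
  [0,0,-50,0,0,0,1],
  [0,0,-44,0,0,0,1],
  [0,0,0,0,0,0,1],
  [0,0,0,0,0,0,1],
])

```text
time: 22.45
eef_pos: [0.4891, -0.133, 0.1998]
ee_rot: [-0.001, -0.066, 0.998, -0.0]
ft_force: [-0.8, -0.2, -0.3]
finger_gap: 0.0854
grip_force: 0.0
```

```bash
python3 - <<'E'
from h import *
reeltop('w5.png',28,z=.058);marks('side','reel_yellow_mid');marks('scene','reel_yellow_mid');go([.58,.3225,.2])
im=cv2.imread('pics/w5.png')[100:260,150:360];save('side','sd2.png');s=cv2.imread('pics/sd2.png')[150:310,200:410]
cv2.imwrite('pics/c5.png',cv2.resize(np.vstack([im,s]),None,fx=1.8,fy=1.8))
E
```

```text
centre,r [ 0.4886 -0.1334  0.0238] px [231. 156.] [279. 203.] rel TCP in tool mm [  0.3  -0.3 141.8]
side reel_yellow_mid [([0.483, -0.1337, 0.0337], 0.98)]
scene reel_yellow_mid [([0.4899, -0.1351, 0.0398], 0.87)]
turn [ 0.  -0.1 -0. ] then shift mm [-150.5  439.    -0.8] t 22.7
```

View pics/c5.png

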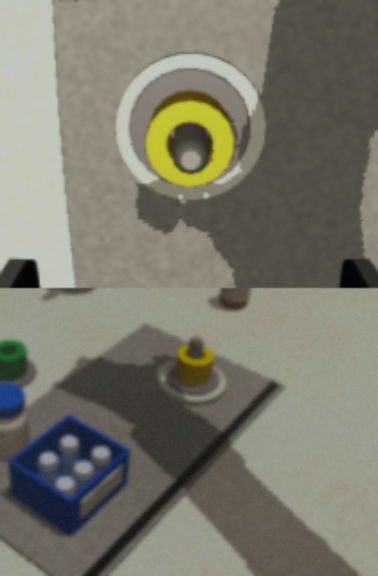

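Yellow is seated and flat, with the spigot coming up through it. Next the red reel.

Call:
servo_tool([
  [-17,48,0,0,0,0,1],
  [-17,49,0,0,0,0,1],
  [-17,49,0,0,0,0,1],
  [-17,49,0,0,0,0,1],
  [-17,49,0,0,0,0,1],
  [-17,49,0,0,0,0,1],
  [-17,49,0,0,0,0,1],
  [-16,49,0,0,0,0,1],
  [-15,48,0,0,0,0,1],
  [0,0,0,0,0,0,1],
  [0,0,0,0,0,0,1],
  [0,0,0,0,0,0,1],
])

```text
time: 24.25
eef_pos: [0.5809, 0.3201, 0.1999]
ee_rot: [-0.0, -0.065, 0.998, -0.001]
ft_force: [0.3, -0.9, 0.8]
finger_gap: 0.0853
grip_force: 0.0
```

```bash
python3 - <<'E'
from h import *
print(read_state()['joints'].round(2));marks('wrist','reel_red_mid');s=reeltop('w6.png',178);go([s[0],s[1],.015])
E
```

```text
[-0.33  0.81 -0.48  1.46  0.41  0.98  0.78]
wrist reel_red_mid []
centre,r [0.5802 0.3196 0.0237] px [232. 153.] [277. 197.] rel TCP in tool mm [  0.8  -0.7 158.3]
turn [-0.   0.  -0.1] then shift mm [  0.9  -1.2 185.4] t 24.4
```

Call:
servo_tool([
  [0.8,-1.0,45,0,0,10,1],
  [0,0,45,0,0,10,1],
  [0,0,40,0,0,10,1],
  [0,0,30,0,0,10,1],
  [0,0,15,0,0,10,1],
  [0,0,9.5,0,0,10,1],
  [0,0,0,0,0,10,1],
  [0,0,0,0,0,10,1],
  [0,0,0,0,0,10,0.5],
  [0,0,0,0,0,0,0.2],
  [0,0,0,0,0,0,0],
  [0,0,0,0,0,0,-0.3],
  [0,0,0,0,0,0,-0.4],
  [0,0,0,0,0,0,-0.4],
  [0,0,0,0,0,0,-0.4],
], grip_force=20)

```text
time: 26.28
eef_pos: [0.5801, 0.321, 0.0162]
ee_rot: [0.0, 0.659, 0.752, 0.0]
ft_force: [-1.9, -1.2, 6.1]
finger_gap: 0.05
grip_force: 21.0
```

Call:
servo_tool([
  [0,0,0,0,0,0,0.2],
  [0,0,0,0,0,0,1],
  [0,0,0,0,0,0,1],
  [0,0,0,0,0,-10,1],
  [0,0,0,0,0,-10,1],
  [0,0,0,0,0,-10,1],
  [0,0,0,0,0,-10,1],
  [0,0,0,0,0,-10,1],
  [0,0,0,0,0,-10,1],
  [0,0,0,0,0,-10,1],
  [0,0,0,0,0,-10,1],
  [0,0,0,0,0,-10,1],
  [0,0,0,0,0,0,1],
  [0,0,0,0,0,0,1],
  [0,0,0,0,0,0,1],
])

```text
time: 28.15
eef_pos: [0.5799, 0.3212, 0.0158]
ee_rot: [0.0, -0.065, 0.998, -0.0]
ft_force: [-0.4, -0.1, 0.5]
finger_gap: 0.0855
grip_force: 0.0
```

TCP matches the squeeze position to 0.2 mm, so I grip and lift.

Call:
servo_tool([
  [0,0,0,0,0,0,0.2],
  [0,0,0,0,0,0,0],
  [0,0,0,0,0,0,-0.3],
  [0,0,0,0,0,0,-0.4],
  [0,0,0,0,0,0,-0.4],
  [0,0,0,0,0,0,-0.4],
  [0,0,-40,0,0,0,-0.4],
  [0,0,-50,0,0,0,-0.4],
  [0,0,-40,0,0,0,-0.4],
  [0,0,0,0,0,0,-0.4],
  [0,0,0,0,0,0,-0.4],
], grip_force=30)

```text
time: 29.52
eef_pos: [0.5791, 0.3202, 0.1446]
ee_rot: [-0.001, -0.066, 0.998, -0.001]
ft_force: [0.2, 0.7, -2.1]
finger_gap: 0.0488
grip_force: 31.8
```

```bash
python3 - <<'E'
from h import *
go([.4893,-.1329,.146])
E
```

```text
turn [-0.1 -0.1 -0. ] then shift mm [ 149.1 -437.2   -1.4] t 29.52
```

Call:
servo_tool([
  [17,-48,0,0,0,0,-0.4],
  [17,-49,0,0,0,0,-0.4],
  [17,-49,0,0,0,0,-0.4],
  [17,-49,0,0,0,0,-0.4],
  [17,-49,0,0,0,0,-0.4],
  [16,-49,0,0,0,0,-0.4],
  [16,-49,0,0,0,0,-0.4],
  [16,-49,0,0,0,0,-0.4],
  [16,-46,20,0,0,0,-0.4],
  [0,0,20,0,0,0,-0.4],
  [0,0,0,0,0,0,-0.4],
  [0,0,0,0,0,0,-0.4],
  [0,0,0,0,0,0,-0.4],
])

```text
time: 31.15
eef_pos: [0.4903, -0.1308, 0.1062]
ee_rot: [0.0, -0.067, 0.998, 0.0]
ft_force: [-0.2, 0.7, -1.9]
finger_gap: 0.0482
grip_force: 31.9
```

```bash
python3 - <<'E'
from h import *
go([.4893,-.1329,.074]);print(read_state()['finger_gap'])
E
```

```text
turn [0.  0.1 0. ] then shift mm [ 1.3 -2.  32.2] t 31.15
0.04819439327915358
```

Call:
servo_tool([
  [1.1,-2,0,0,0,0,-0.4],
  [0,0,0,0,0,0,-0.4],
  [0,0,0,0,0,0,-0.4],
])

```text
time: 31.52
eef_pos: [0.489, -0.1338, 0.1059]
ee_rot: [0.0, -0.066, 0.998, -0.0]
ft_force: [-0.2, -0.2, -1.5]
finger_gap: 0.0485
grip_force: 31.9
```

Call:
servo_tool([
  [0,0,5,0,0,0,-0.4],
  [0,0,5,0,0,0,-0.4],
  [0,0,5,0,0,0,-0.4],
  [0,0,0,0,0,0,-0.4],
])

```text
time: 32.02
eef_pos: [0.4886, -0.1337, 0.0902]
ee_rot: [-0.001, -0.066, 0.998, 0.0]
ft_force: [0.1, -0.3, -1.9]
finger_gap: 0.0485
grip_force: 31.9
```

Call:
servo_tool([
  [-0.4,0.6,5,0,0,0,-0.4],
  [0,0,5,0,0,0,-0.4],
  [0,0,3,0,0,0,-0.4],
  [0,0,2,0,0,0,-0.4],
  [0,0,0,0,0,0,-0.4],
  [0,0,0,0,0,0,-0.4],
])

```text
time: 32.78
eef_pos: [0.4893, -0.1332, 0.0758]
ee_rot: [0.0, -0.066, 0.998, 0.0]
ft_force: [0.3, -0.1, -0.4]
finger_gap: 0.0484
grip_force: 31.9
```

Call:
servo_tool([
  [0,0,1.5,0,0,0,-0.4],
  [0,0,1,0,0,0,-0.4],
  [0,0,0,0,0,0,-0.4],
  [0,0,0,0,0,0,0.1],
  [0,0,0,0,0,0,0.5],
  [0,0,0,0,0,0,1],
  [0,0,0,0,0,0,1],
  [0,0,0,0,0,0,1],
  [0,0,-30,0,0,0,1],
  [0,0,-45,0,0,0,1],
  [0,0,-50,0,0,0,1],
  [0,0,0,0,0,0,1],
  [0,0,0,0,0,0,1],
])

```text
time: 34.4
eef_pos: [0.4887, -0.1335, 0.1979]
ee_rot: [-0.0, -0.066, 0.998, -0.0]
ft_force: [-1.0, -0.1, 0.3]
finger_gap: 0.0852
grip_force: 0.0
```

```bash
python3 - <<'E'
from h import *
reeltop('w7.png',178,z=.1);marks('side','reel_red_mid');marks('wrist','syrup_mid');go([.587,-.36,.2]);print(read_state()['joints'].round(2))
im=cv2.imread('pics/w7.png')[100:260,150:360];save('side','sd3.png');s=cv2.imread('pics/sd3.png')[150:310,200:410]
cv2.imwrite('pics/c7.png',cv2.resize(np.vstack([im,s]),None,fx=1.8,fy=1.8))
E
```

```text
centre,r [ 0.4877 -0.1376  0.0195] px [227. 167.] [272. 215.] rel TCP in tool mm [ 1.5 -3.9 97.9]
side reel_red_mid [([0.4877, -0.132, 0.0782], 0.62)]
wrist syrup_mid [([0.5886, -0.3606, 0.0604], 0.72)]
turn [ 0.  -0.1 -0. ] then shift mm [ -67.4 -238.    -2.8] t 34.65
[ 0.54  0.64 -0.6   1.94  0.53  0.72  1.33]
```

View pics/c7.png

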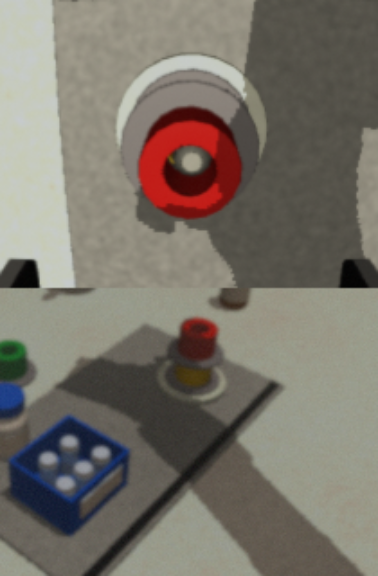

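Red is flush on top of yellow with the spigot inside its bore. Next the bottle, gripped high because the palm has to clear the cap.

Call:
servo_tool([
  [-14,-47,0,0,0,0,1],
  [-14,-48,0,0,0,0,1],
  [-14,-48,0,0,0,0,1],
  [-14,-48,0,0,0,0,1],
  [-12,-47,0,0,0,0,1],
  [0,0,0,0,0,0,1],
  [0,0,0,0,0,0,1],
])

```text
time: 35.58
eef_pos: [0.5877, -0.3589, 0.1974]
ee_rot: [-0.001, -0.066, 0.998, 0.001]
ft_force: [0.6, 0.5, 0.0]
finger_gap: 0.0853
grip_force: 0.0
```

```bash
python3 - <<'E'
from h import *
marks('wrist','syrup_mid');marks('scene','syrup_mid');go([.588,-.3605,.052])
save('wrist','w8.png');print(wproj([.588,-.3605,.12]))
E
```

```text
wrist syrup_mid [([0.5859, -0.3607, 0.0617], 0.7)]
scene syrup_mid [([0.5873, -0.3626, 0.0592], 0.87)]
turn [ 0.  -0.   0.1] then shift mm [  0.3  -1.9 146.5] t 35.77
[253.27871577 200.80130915]
```

View pics/w8.png

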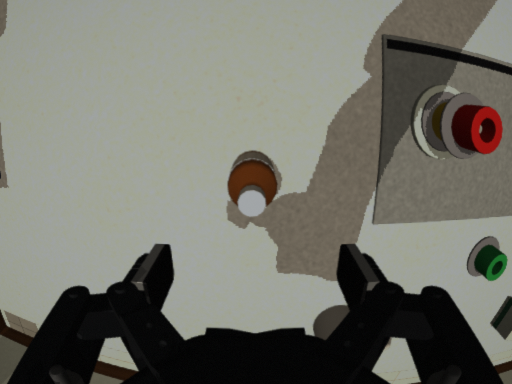

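The cap appears at (252,202), as predicted.

Call:
servo_tool([
  [0.3,-1.8,40,0,0,0,1],
  [0,0,40,0,0,0,1],
  [0,0,40,0,0,0,1],
  [0,0,15,0,0,0,1],
  [0,0,8,0,0,0,1],
  [0,0,0,0,0,0,1],
  [0,0,0,0,0,0,1],
])

```text
time: 36.7
eef_pos: [0.589, -0.3623, 0.0569]
ee_rot: [0.001, -0.066, 0.998, -0.001]
ft_force: [-0.2, 0.1, -0.2]
finger_gap: 0.0858
grip_force: 0.0
```

Call:
servo_tool([
  [0,0,4,0,0,0,1],
  [0,1,3,0,0,0,1],
  [0,0,0,0,0,0,1],
  [0,0,0,0,0,0,0.2],
  [0,0,0,0,0,0,0],
  [0,0,0,0,0,0,-0.2],
  [0,0,0,0,0,0,-0.4],
  [0,0,0,0,0,0,-0.4],
  [0,0,0,0,0,0,-0.4],
  [0,0,0,0,0,0,-0.4],
], grip_force=30)

```text
time: 37.95
eef_pos: [0.5881, -0.3611, 0.0485]
ee_rot: [0.0, -0.066, 0.998, -0.0]
ft_force: [0.8, -0.5, 4.2]
finger_gap: 0.0469
grip_force: 31.2
```

Call:
servo_tool([
  [0,0,-8,0,0,0,-0.4],
  [0,0,-12,0,0,0,-0.4],
  [0,0,-20,0,0,0,-0.4],
  [0,0,0,0,0,0,-0.4],
], grip_force=40)

```text
time: 38.45
eef_pos: [0.5896, -0.3614, 0.091]
ee_rot: [0.002, -0.066, 0.998, -0.001]
ft_force: [0.4, -0.2, -1.3]
finger_gap: 0.0465
grip_force: 41.2
```

```bash
python3 - <<'E'
from h import *
save('scene','sc9.png');d=mark_of('scene','syrup_mid')[:1];print(d)
cv2.imwrite('pics/c9.png',cv2.resize(cv2.imread('pics/sc9.png')[150:320,60:300],None,fx=2,fy=2))
mid=(np.array([.4893,-.1329])+[.4538,.1203])/2;print(mid);go([*mid,.1]);go([*mid,.0545]);print(np.arctan2(.4893-.4538,.2532))
E
```

```text
[{'position': [0.5911, -0.3614, 0.1027], 'confidence': 0.84}]
[ 0.47155 -0.0063 ]
turn [-0.  0. -0.] then shift mm [ 68.3 367.1 -11.2] t 38.55
turn [-0.  0. -0.] then shift mm [ 68.3 367.1  34.3] t 38.55
0.13929735914987484
```

View pics/c9.png

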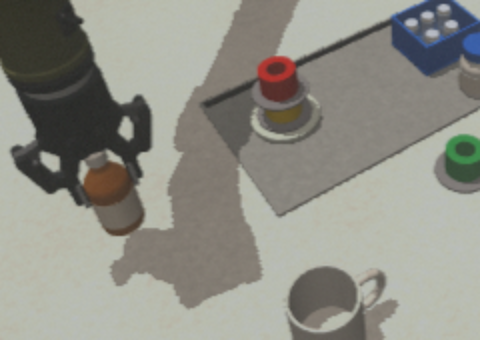

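The bottle is held upright. I carry it round behind the reels.

Call:
servo_tool([
  [0,20,-25,0,0,0,-0.4],
  [-10,30,-25,0,0,0,-0.4],
  [-15,40,0,0,0,0,-0.4],
  [0,45,0,0,0,0,-0.4],
  [0,45,0,0,0,0,-0.4],
  [0,45,0,0,0,0,-0.4],
  [0,45,0,0,0,0,-0.4],
  [0,40,0,0,0,0,-0.4],
  [0,35,0,0,0,0,-0.4],
  [23,22,0,0,0,0,-0.4],
  [30,0,10,0,0,0,-0.4],
  [30,0,20,0,0,0,-0.4],
  [10,0,20,0,0,0,-0.4],
  [0,0,15,0,0,0,-0.4],
  [0,0,0,0,0,0,-0.4],
  [0,0,0,0,0,0,-0.4],
])

```text
time: 40.55
eef_pos: [0.4724, -0.006, 0.0735]
ee_rot: [0.0, -0.066, 0.998, 0.0]
ft_force: [-0.9, -0.9, -1.2]
finger_gap: 0.0467
grip_force: 41.5
```

```bash
python3 - <<'E'
from h import *
go([.47155,-.0063,.0545])
E
```

```text
turn [ 0.  0. -0.] then shift mm [ 0.9 -0.2 19. ] t 40.55
```

Call:
servo_tool([
  [0,0,10,0,0,0,-0.4],
  [0,0,5,0,0,0,-0.4],
  [0,0,2,0,0,0,-0.4],
  [0,0,1,0,0,0,-0.4],
  [0,0,0,0,0,0,-0.4],
  [0,0,0,0,0,0,-0.4],
])

```text
time: 41.3
eef_pos: [0.4721, -0.0061, 0.0554]
ee_rot: [0.0, -0.066, 0.998, 0.0]
ft_force: [-0.7, -0.4, 0.4]
finger_gap: 0.0468
grip_force: 41.6
```

Call:
servo_tool([
  [0,0,1,0,0,0,-0.4],
  [0,0,0,0,0,0,-0.4],
  [0,0,0,0,0,0,-0.1],
  [0,0,0,0,0,0,0.3],
  [0,0,0,0,0,0,1],
  [0,0,0,0,0,0,1],
  [0,0,0,0,0,0,1],
  [0,0,-20,0,0,0,1],
  [0,0,-40,0,0,0,1],
  [0,0,-50,0,0,0,1],
  [0,0,-50,0,0,0,1],
  [0,0,-20,0,0,0,1],
  [0,0,0,0,0,0,1],
  [0,0,0,0,0,0,1],
])

```text
time: 43.05
eef_pos: [0.4713, -0.0065, 0.2334]
ee_rot: [-0.001, -0.066, 0.998, -0.0]
ft_force: [-0.0, 0.1, -0.4]
finger_gap: 0.0855
grip_force: 0.0
```

```bash
python3 - <<'E'
from h import *
for c in('scene','side'): marks(c,'syrup_mid','jar_mid','reel_red_mid','reel_yellow_mid','reel_green_mid','bin','spindle')
save('scene','f1.png');save('side','f2.png')
a=cv2.imread('pics/f1.png')[120:260,150:380];b=cv2.imread('pics/f2.png')[150:330,150:380]
cv2.imwrite('pics/f.png',cv2.resize(np.vstack([a,b]),None,fx=1.8,fy=1.8))
E
```

```text
scene syrup_mid [([0.4712, -0.0076, 0.0665], 0.85)]
scene jar_mid [([0.5537, 0.1275, 0.0475], 0.71)]
scene reel_red_mid [([0.4895, -0.1361, 0.0789], 0.62)]
scene reel_yellow_mid [([0.4922, -0.1334, 0.0385], 0.59)]
scene reel_green_mid [([0.6731, 0.0371, 0.023], 0.66)]
scene bin [([0.4533, 0.1255, 0.0088], 0.77), ([0.4914, 0.005, -0.0041], 0.44)]
scene spindle [([0.4928, -0.1356, 0.0023], 0.63)]
side syrup_mid [([0.4741, -0.0057, 0.064], 0.89)]
side jar_mid []
side reel_red_mid [([0.4867, -0.1325, 0.0792], 0.76), ([0.4748, -0.0067, 0.0665], 0.37)]
side reel_yellow_mid [([0.4824, -0.1359, 0.0369], 0.84)]
side reel_green_mid [([0.6785, 0.0439, 0.0241], 0.76)]
side bin [([0.4558, 0.1207, 0.0076], 0.72)]
side spindle [([0.487, -0.1335, 0.0092], 0.79)]
```

View pics/f.png

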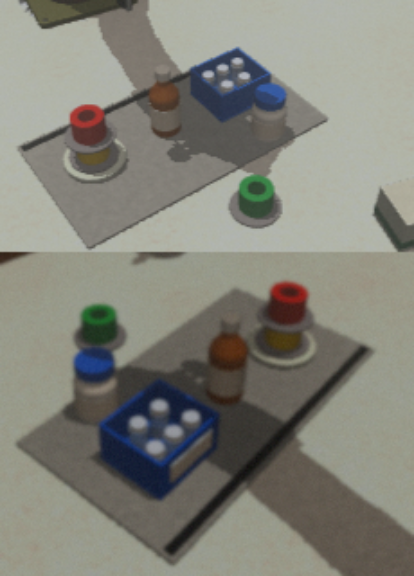

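Everything is upright and in place, so I hand it in.

```bash
python3 -c "
from rig import *
print(job_done())"
```

```text
the job is handed in; nothing more can be done
None
```

The job is handed in at about 43 s of the 115 s allowed, with no verdict returned; in the last pictures yellow then red sit on the spindle, the bottle stands midway between spindle and bin, the jar stands about 10 cm behind the bin's centre, and the green reel has not moved.

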